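# Unclip the hold-down and move the block to the bench hook

## Task

The oak block in the drilling jig is done and is to be sawn next. Lift the wooden hold-down clip straight up off the jig's rail against its sprung catch, keeping it upright, and stand it on its legs in the shallow tray; then take the oak block out of the jig, lay it flat on the bench hook and push it up snug and square against the stop, roughly at the middle of the stop. Set both down without dropping them, and leave the other tools where they lie.

Things in the scene. Friction and masses are not known exactly. Their poses are not given: they have to be found in the camera images.
- jig: Drilling jig, fixed: plywood base 170 (x) x 150 (y) x 16 mm high; origin at the centre of its underside, z up. Turned at most 0.3 rad. At its back (x = +50) an aluminium rail 30 wide runs 84 long in y, top 56 above the bench, with 52 x 12 end blocks of that height at y = -36 and +36. At its front is the nest for the block.
- nest (a point): Centre of the nest's floor (jig x = -46, y = 0, 16 mm above the bench), which holds the oak block; low cleats round it stand 6 mm above its floor.
- clip: Pale wooden hold-down clip, 137 x 50 x 82 mm high, 0.14 to 0.28 kg, loose, snapped astride the rail. Two legs, 59 over their outsides in x, 50 long in y. A 24 wide arm reaches over the block to x = -108, its top at height 46, its lowest point (pad) at 29. Origin midway between the feet at their undersides (20 above the bench when on the rail); z up, axes as the jig's at the start.
- clip_grip (a point): Middle of the clip's brown grip block, 64 mm straight above the clip's origin: 30 (x) x 32 (y) mm, spans heights 46 to 82 above the clip's origin, free on all sides.
- catch (a point): Middle of the rail at the height of the catch: a sprung steel roller pokes 5 mm from each long side of the rail and holds ribs inside the clip's legs. A straight pull up meets under 1 mm of play, then resistance peaking at 12 to 18 N some 2 to 3 mm up and gone by 8 mm; the feet clear the rail 36 mm above their seat. The clip cannot slide along the rail.
- oak: Plain oak block, 45 (x) x 120 (y) x 32 mm high, 0.1 to 0.17 kg, loose in the jig's nest under the clip's arm; origin at the centre of its underside, z up, y along its length, axes as the jig's at the start. Its top is then 48 above the bench.
- hook: Bench hook, fixed: wooden board 132 (x) x 180 (y) x 18 mm thick, a wooden stop across its top at the far side. Origin at the centre of its underside, z up. The stop's face is at x = +30, looks to -x, spans y = -88 to +70, heights 18 to 48. A block against the stop has its origin at x = +8. Left or right of the jig, turned at most 0.25 rad.
- tray: Shallow open plywood tray, fixed, 170 (x) x 150 (y) mm outside, rim 25 above the bench, walls and floor 6 thick; origin at the centre of its underside, z up. On the other side of the jig from the bench hook, turned at most 0.3 rad.
- tray_in (a point): Centre of the tray's floor, on its upper side; axes as the tray's.
- chisel: red-handled bench chisel, 28x315x34, lying pointing ahead between the jig and the left-hand station (sizes in mm). Bystander, loose; origin under its middle.
- driver: yellow-handled screwdriver, 31x230x33, lying pointing ahead between the jig and the right-hand station (sizes in mm). Bystander, loose; origin under its middle.
- tape: masking tape roll lying flat, 100 across, 25 high, behind the jig (sizes in mm). Bystander, loose; origin under its middle.
- sander: cork sanding block, 64x112x34, behind the jig (sizes in mm). Bystander, loose; origin under its middle.
- pineblock: plain pine block, 50x85x45, behind the jig to the right (sizes in mm). Bystander, loose; origin under its middle.
- gouge: thin chisel, 25x289x29, lying pointing ahead at the left end of the bench (sizes in mm). Bystander, loose; origin under its middle.

How it is judged:
By the outcome, as a careful person would: the job done as asked, in the order asked, and still so for the second after the job is handed in, with the robot touching nothing.
It also fails if it takes over 72 s, if anything falls off the work surface, if the arm or the gripper's body presses on something with over 40 N, if the wrist force passes 120 N, or if a joint passes its speed limit or range.

## Robot

A 6-joint arm with a two-finger parallel gripper is mounted at the origin on a cart in front of the work surface, level with it; the furniture and walls round the work are solid. World frame = base frame: x ahead of the robot, y to its left, z up, the work surface at z = 0. Lengths are in mm, angles in degrees, forces in N, time in s.
With the tool pointing down it reaches from about 300 to 850 mm from the base axis. Payload 4.2 kg.
Tool frame: the origin (TCP) lies at the very end of the fingers, on their centre line; the grasp point (between the pads) lies 19 mm behind it; z points along the fingers, y is the line along which they close (so a half turn about z gives the same grasp; the last joint's range is limited). The gripper opens to 91 mm and grips with 3 to 60 N. Pads are 32 mm wide; open, the fingers measure 118 mm over their backs; the gripper's body (76 mm by 178 mm) begins 60 mm behind the grasp point.
Start: joints at [-65.26, 18.312, 89.639, -0, 72.044, -1.146], TCP at [251.042, -517.321, 213.976] pointing down, gripper open.
Joint ranges: [-177.97, 177.97], [-48.28, 115.42], [12.27, 149.76], [-77.06, 257.06], [2.81, 150.46], [-146.56, 146.56]. Speed limits (degrees/s): [147.25, 147.25, 180, 180, 180, 180].

## Interface

Orientations are given as [roll, pitch, yaw] about the fixed x, y, z axes, in that order (R = Rz(yaw) Ry(pitch) Rx(roll)).
In Python, from workcell import * gives the robot as it stands.
- The arm moves only by the tool move_arm, never from a script. Its argument "motion" is a list of rows, each a list of 3 entries, a list of its own where there are three numbers: the finger opening in mm, from 0 to 91.2, then the shift along the world's x, y, z in units of 25 mm (1.0 is 25 mm), then the turn, a rotation vector about the world's x, y, z in units of 4 degrees (1.0 is 4 degrees). In form: [[grip, [x, y, z], [ax, ay, az]], ...]. A call has 1 to 20 rows; each row shifts and turns the commanded pose from where the row before left it; what a row does not reach is not made up. A row lasts 1/12 s, in which the tool goes at most 41.7 mm and 7.16 degrees, less where a joint would pass 70% of its speed; a pose out of reach is approached as far as the arm can. A call with a number of a shift or a turn outside -1 to 1 is refused whole. A call with a gripper value outside its range is refused whole. The fingers move at their own pace and stop on an object; "grip_force" is the grip in N (left out, the last holds). Time passes only in rows, so rows that do not move let the fingers close. It gives the time, the measured TCP pose, the force, the opening and the grip force at its end, in the units of the state.
- state(): the state, without advancing time (a new reading comes with each control period).
- grab_frame(name): name is "scene" or "top"; returns the picture (384x512x3 uint8, blue, green, red); there is no depth.
- camera_info(name): a dict with "fx", "fy", "cx", "cy" (pixels), "rvec" (rotation vector, rad) and "tvec" (3), from world to camera coordinates, as OpenCV has them. Camera axes: x right, y down, z forward; pixel columns grow to the right and rows downward; lengths in mm; the calibration is good to about 2 mm. A picture is of the moment at which its call begins. camera_info takes no time and is no camera call.
- job_done(): hands the job in; it is judged then, once.
The state is a dict: "time_s": time; "qpos": joint angles; "qvel": joint speeds; "effort": joint torques, N m; "ee_pos": TCP position; "ee_rot": TCP orientation; "force": force on the tool from outside, world axes, zero at the start; "torque": the same for the moment, N m; "gripper_width": finger opening in mm; "gripper_force": force on a finger pad.
Only numpy, scipy, OpenCV 4.12 (cv2) and the standard library are available. Lean on these libraries where they do the work, as an engineer would, in place of code of your own. Each camera call takes 0.05 s, during which the arm holds its last target. There are 200 camera calls.

## Working session

There is one attempt and no reset: what is moved stays moved. The work goes in short steps, Python scripts to look and compute and a tool call to move; the robot and the scene stay as the last step left them, time stands still between calls to the robot, and variables do not carry over. Pictures are saved under pics/ and viewed, at most 10 in all, crops included, and the job is handed in when it is done.

Besides the shell and the picture viewer there is one more tool, called after "Request:" as name(argument=value, ...) on one line, values as JSON. move_arm: Moves the arm, as the interface text tells. Shifts and turns lie within -1 to 1; 1 stands for 25 mm of shift or 4 degrees of turn. Its arguments: {"type":"object","properties":{"motion":{"type":"array","items":{"type":"array"}},"grip_force":{"type":"number"}},"required":["motion"]}

```bash
mkdir -p pics; ls
python3 - <<'E'
from workcell import *
import cv2
for n in("scene","top"):
    f=grab_frame(n); cv2.imwrite(f"pics/{n}0.png",f); print(n,camera_info(n))
s=state(); print(s)
E
```

```text
pics
scene {'fx': 398.6447002830956, 'fy': 398.6447002830956, 'cx': 254.2118118366134, 'cy': 197.46492117361163, 'rvec': array([ 1.24014737, -2.10413286,  1.05040929]), 'tvec': array([ 304.54230568,  396.38026287, 1141.58832603])}
top {'fx': 348.80290292627944, 'fy': 348.80290292627944, 'cx': 250.53318295308094, 'cy': 192.07895284823883, 'rvec': array([ 2.22732839, -1.98759261,  0.20494783]), 'tvec': array([ -80.9227908 ,  620.40535564, 1136.78562388])}
{'time_s': 0.1, 'qpos': array([-6.52600891e+01,  1.83471425e+01,  8.96981086e+01, -2.48755738e-04,
        7.20412027e+01, -1.14601973e+00]), 'qvel': array([ 0.1545074 , -0.0465523 , -0.23456978, -0.00526268,  0.00732828,
        0.0085616 ]), 'effort': array([ 1.10839886e-03, -4.13332093e+01, -2.32509416e+01,  7.28879892e-02,
        4.21626563e-02, -6.48973355e-05]), 'ee_pos': array([ 250.85422681, -516.92120378,  213.22156579]), 'ee_rot': array([-1.79913559e+02, -1.49264395e-03,  2.58860064e+01]), 'force': array([ 0.13200959, -0.69344   , -0.88124979]), 'torque': array([ 0.04289779, -0.05317133, -0.03587935]), 'gripper_force': 0.0, 'gripper_width': 91.16021164057165}
```

View pics/scene0.png

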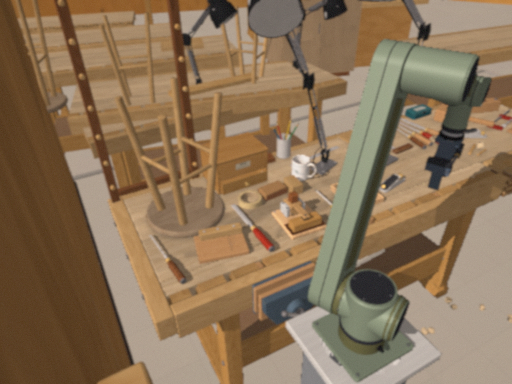

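View pics/top0.png

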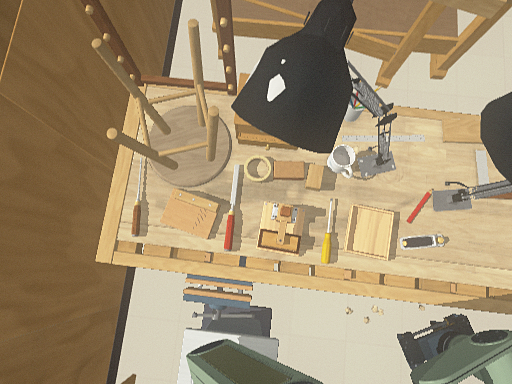

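The scene view shows the hook at about (221,242), the jig at (300,215) and the tray hidden behind the arm. In the top view the hook is at (192,212), the jig at (282,227) and the tray at (371,232). I'll enlarge both.

Run:
```python
import cv2
t=cv2.imread("pics/top0.png")[170:275,150:410]; cv2.imwrite("pics/topc.png",cv2.resize(t,None,fx=3,fy=3,interpolation=cv2.INTER_CUBIC))
t=cv2.imread("pics/scene0.png")[170:270,185:395]; cv2.imwrite("pics/scc.png",cv2.resize(t,None,fx=3.5,fy=3.5,interpolation=cv2.INTER_CUBIC))
```

```text
(no output)
```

View pics/topc.png

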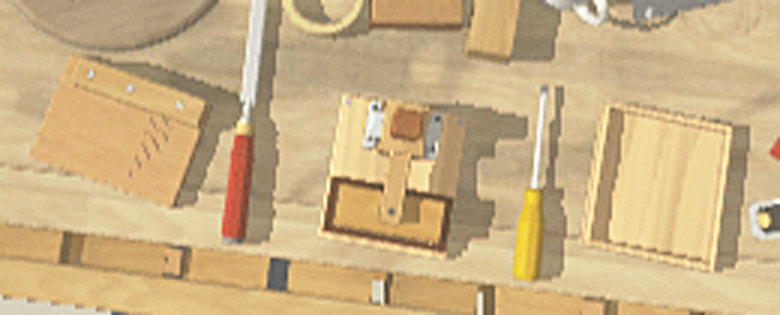

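View pics/scc.png

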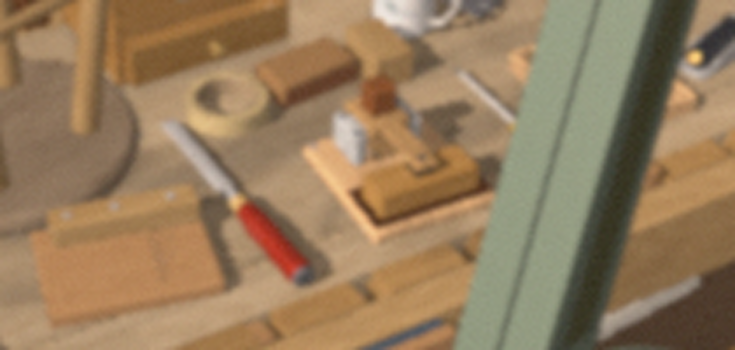

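Top crop (3x): grip block at (408,121), jig base front corners at (322,234) and (446,256), tray rim corners at (606,102), (733,125), (714,270) and (585,240), hook front corners at (33,157) and (175,207), stop back corners at (75,55) and (211,98). Scene crop (3.5x): grip block at (379,94), hook board front corners at (57,322) and (226,288).

```bash
cat > h.py <<'E'
import cv2,numpy as np
from workcell import *
def cam(n):
    c=camera_info(n);K=np.array([[c["fx"],0,c["cx"]],[0,c["fy"],c["cy"]],[0,0,1]]);R=cv2.Rodrigues(c["rvec"])[0];return K,R,np.array(c["tvec"]).ravel()
def ray(n,p):
    K,R,t=cam(n);return -R.T@t,R.T@np.linalg.inv(K)@np.array([p[0],p[1],1.])
def onz(n,p,z):
    o,d=ray(n,p);return o+d*(z-o[2])/d[2]
def tri(a,b):
    (o,d),(q,e)=ray("top",a),ray("scene",b);d=d/np.linalg.norm(d);e=e/np.linalg.norm(e)
    s=np.linalg.lstsq(np.c_[d,-e],q-o,rcond=None)[0];A=o+s[0]*d;B=q+s[1]*e;return (A+B)/2,np.linalg.norm(A-B)
T=lambda u,v:(150+(u-1)/3,170+(v-1)/3)
S=lambda u,v:(185+(u-1.25)/3.5,170+(v-1.25)/3.5)
def proj(n,P):
    K,R,t=cam(n);q=K@(R@np.array(P,float)+t);return q[:2]/q[2]
E
python3 - <<'E'
from h import *
np.set_printoptions(precision=1,suppress=True)
def blob(n,x0,x1,y0,y1):
    f=cv2.imread(f"pics/{n}0.png");h=cv2.cvtColor(f,cv2.COLOR_BGR2HSV)[y0:y1,x0:x1]
    m=cv2.inRange(h,(5,130,60),(14,255,190));k,l,s,c=cv2.connectedComponentsWithStats(m)
    i=1+np.argmax(s[1:,4]);print(n,s[i],c[i]);return c[i]+[x0,y0],s[i]+[x0,y0,0,0,0]
a,_=blob("top",270,300,198,222);b,_=blob("scene",283,303,188,206)
print("grip vis",tri(a,b), onz("top",a,102))
for nm,z,ps in(("jig",16,[(322,234),(446,256),(343,94),(465,117)]),("tray",25,[(606,102),(733,125),(714,270),(585,240)]),("hookfront",18,[(33,157),(175,207)]),("stopback",48,[(75,55),(211,98)]),("oakfront",48,[(333,228),(441,248)])):
    P=np.array([onz("top",T(*p),z) for p in ps]);print(nm,P[:,:2].tolist() and P[:,:2])
for p,q in [((33,157),(57,322)),((175,207),(226,288)),((322,234),(380,240)),((75,55),(50,222)),((211,98),(197,188)),((343,94),(305,152))]: print(tri(T(*p),S(*q)))
E
```

```text
top [10  9 11  9 74] [15.3 13. ]
scene [  4   3  11  13 107] [9.6 8.8]
grip vis (array([ 570.5, -133.4,   83. ]), np.float64(0.411789096914076)) [ 567.6 -131.6  102. ]
jig [[ 442.4  -53.6]
 [ 433.7 -198.1]
 [ 608.5  -60.4]
 [ 597.4 -206.5]]
tray [[ 632.5 -368.7]
 [ 622.  -518.2]
 [ 452.3 -501.8]
 [ 469.4 -353.6]]
hookfront [[492.5 292. ]
 [453.8 119.1]]
stopback [[613.  255. ]
 [580.6  91.2]]
oakfront [[ 448.9  -64.7]
 [ 440.6 -187.5]]
(array([491.9, 291.9,  11.3]), np.float64(4.312950275347152))
(array([454.4, 120.6,   6.6]), np.float64(0.18860148610894056))
(array([442. , -55.1,   3.4]), np.float64(3.246412632216423))
(array([611.9, 252.6,  34.9]), np.float64(12.730746007310913))
(array([581.5,  90.7,  34.5]), np.float64(4.629873290286007))
(array([609.8, -61.9,   3.8]), np.float64(2.9900616791494503))
```

Run:
```python
from h import *
np.set_printoptions(precision=0,suppress=True)
print(ray("top",(0,0))[0],ray("scene",(0,0))[0],tri((300,90),(275,15)),tri((335,150),(300,20)),tri((320,15),(225,10)))
```

```text
[ 385.  -34. 1239.] [-468.  577. 1001.] (array([656., -89., 732.]), np.float64(14.85888256445597)) (array([ 575., -141.,  724.]), np.float64(11.665863419921676)) (array([852., -69., 704.]), np.float64(93.50038875792316))
```

Request:
move_arm(motion=[[91,[0,0,0.2],[0,0,0]]])

```text
time_s: 0.18
ee_pos: [250.6, -516.5, 217.6]
ee_rot: [-179.8, -0.0, 25.9]
force: [-0.3, -0.5, 0.3]
gripper_width: 90.7
gripper_force: 0.0
```

Request:
move_arm(motion=[[91,[0.64,0.77,0],[0,0,0.76]],[91,[0.64,0.77,0],[0,0,0.76]],[91,[0.64,0.77,0],[0,0,0.76]],[91,[0.64,0.77,0],[0,0,0.76]],[91,[0.64,0.77,0],[0,0,0.76]],[91,[0.64,0.77,0],[0,0,0.76]],[91,[0.64,0.77,0],[0,0,0.76]],[91,[0.64,0.77,0],[0,0,0.76]],[91,[0.64,0.77,0],[0,0,0.76]],[91,[0.64,0.77,0],[0,0,0.76]],[91,[0.64,0.77,0],[0,0,0.76]],[91,[0.64,0.77,0],[0,0,0.76]],[91,[0.64,0.77,0],[0,0,0.76]],[91,[0.64,0.77,0],[0,0,0.76]],[91,[0.64,0.77,0],[0,0,0.76]],[91,[0.64,0.77,0],[0,0,0.76]],[91,[0.64,0.77,0],[0,0,0.76]],[91,[0.64,0.77,0],[0,0,0.76]],[91,[0.64,0.77,0],[0,0,0.76]],[91,[0.64,0.77,0],[0,0,0.76]]])

```text
time_s: 1.85
ee_pos: [571.7, -131.2, 219.2]
ee_rot: [-180.0, 0.0, 86.8]
force: [-0.3, 0.3, -0.3]
gripper_width: 91.1
gripper_force: 0.0
```

Request:
move_arm(motion=[[91,[0,0,-1],[0,0,0]],[91,[0,0,-1],[0,0,0]],[91,[0,0,-1],[0,0,0]],[91,[0,0,-1],[0,0,0]],[91,[-0.04,0,-1],[0,0,0]],[91,[0,0,-0.6],[0,0,0]],[91,[0,0,-0.2],[0,0,0]],[91,[0,0,0],[0,0,0]]])

```text
time_s: 2.52
ee_pos: [569.3, -132.2, 72.8]
ee_rot: [-179.8, -0.0, 86.7]
force: [0.0, 0.3, 0.5]
gripper_width: 91.2
gripper_force: 0.0
```

Run:
```python
from h import *
cv2.imwrite("pics/scene1.png",grab_frame("scene"));t=cv2.imread("pics/scene1.png")[165:275,185:395]; cv2.imwrite("pics/sc1c.png",cv2.resize(t,None,fx=3.8,fy=3.8,interpolation=cv2.INTER_CUBIC))
```

```text
(no output)
```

View pics/sc1c.png

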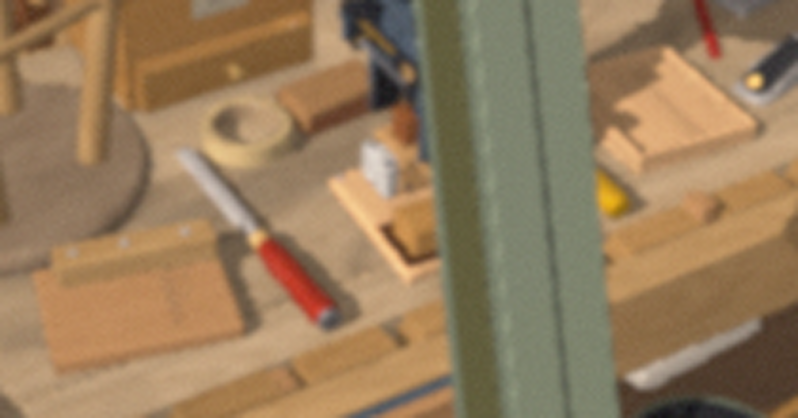

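The scene crop shows the grip block (403,120) between the fingers. The tray is now partly visible, with its front-left corner at (640,170) and right corner at (757,127). The hook's stop foot runs (55,285)–(218,255). I'll close gently and watch the wrist force.

Request:
move_arm(motion=[[40,[0,0,0],[0,0,0]],[36,[0,0,0],[0,0,0]],[30,[0,0,0],[0,0,0]],[25,[0,0,0],[0,0,0]],[25,[0,0,0],[0,0,0]],[25,[0,0,0],[0,0,0]],[25,[0,0,0],[0,0,0]],[25,[0,0,0],[0,0,0]]], grip_force=5)

```text
time_s: 3.23
ee_pos: [570.0, -132.3, 74.0]
ee_rot: [180.0, 0.0, 86.7]
force: [0.7, 0.2, 0.2]
gripper_width: 40.5
gripper_force: 0.0
```

Request:
move_arm(motion=[[25,[0,0,0],[0,0,0]],[25,[0,0,0],[0,0,0]],[25,[0,0,0],[0,0,0]],[25,[0,0,0],[0,0,0]],[25,[0,0,0],[0,0,0]]])

```text
time_s: 3.65
ee_pos: [569.9, -132.3, 73.9]
ee_rot: [-180.0, -0.0, 86.7]
force: [-1.1, -0.7, -0.4]
gripper_width: 30.2
gripper_force: 5.0
```

Request:
move_arm(motion=[[20,[0,0,0],[0,0,0]],[20,[0,0,0],[0,0,0]],[20,[0,0,0],[0,0,0]],[20,[0,0,0.04],[0,0,0]],[20,[0,0,0.04],[0,0,0]]], grip_force=55)

```text
time_s: 4.07
ee_pos: [569.4, -132.2, 75.0]
ee_rot: [-179.9, -0.0, 86.7]
force: [0.6, -0.6, -10.8]
gripper_width: 29.7
gripper_force: 55.0
```

Request:
move_arm(motion=[[20,[0,0,0.08],[0,0,0]],[20,[0,0,0.08],[0,0,0]],[20,[0,0,0.08],[0,0,0]],[20,[0,0,0.08],[0,0,0]],[20,[0,0,0.08],[0,0,0]],[20,[0,0,0.08],[0,0,0]],[20,[0,0,0],[0,0,0]]])

```text
time_s: 4.65
ee_pos: [570.8, -132.5, 89.3]
ee_rot: [179.9, 0.0, 86.7]
force: [-0.1, 0.5, -2.0]
gripper_width: 29.9
gripper_force: 55.0
```

Request:
move_arm(motion=[[20,[0,0,0.4],[0,0,0]],[20,[0,0,0.5],[0,0,0]],[20,[0,0,0.5],[0,0,0]],[20,[0,0,0.5],[0,0,0]],[20,[0,0,0.5],[0,0,0]],[20,[0,0,0.5],[0,0,0]],[20,[0,0,0.5],[0,0,0]],[20,[0,0,0],[0,0,0]]])

```text
time_s: 5.32
ee_pos: [572.0, -132.8, 176.6]
ee_rot: [179.6, 0.1, 86.7]
force: [1.1, -0.0, -1.0]
gripper_width: 30.0
gripper_force: 55.0
```

Run:
```python
from h import *
a=grab_frame("scene");b=grab_frame("top")
cv2.imwrite("pics/scene2.png",a);cv2.imwrite("pics/top2.png",b)
r=lambda i:cv2.resize(i,(780,298),interpolation=cv2.INTER_CUBIC)
cv2.imwrite("pics/c2.png",np.vstack([r(a[150:250,185:447]),r(b[172:272,150:412])]))
```

```text
(no output)
```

View pics/c2.png

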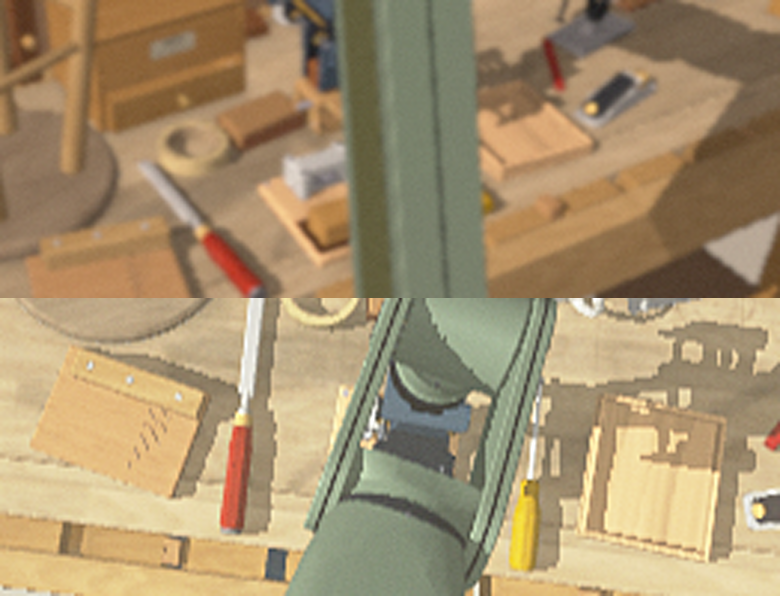

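The clip is off the rail and upright, the oak is still in the nest, and the tray is unchanged. Next I carry the clip to the tray.

Request:
move_arm(motion=[[20,[0.03,-0.3,0],[0,0,-0.03]],[20,[0.03,-0.6,0],[0,0,-0.03]],[20,[0.03,-0.9,0],[0,0,-0.03]],[20,[0.03,-0.9,0],[0,0,-0.03]],[20,[0.03,-0.9,0],[0,0,-0.03]],[20,[0.03,-0.9,0],[0,0,-0.03]],[20,[0.03,-0.9,0],[0,0,-0.03]],[20,[0.03,-0.9,0],[0,0,-0.03]],[20,[0.03,-0.9,0],[0,0,-0.03]],[20,[0.03,-0.9,0],[0,0,-0.03]],[20,[0.03,-0.9,0],[0,0,-0.03]],[20,[0.03,-0.9,0],[0,0,-0.03]],[20,[0.03,-0.9,0],[0,0,-0.03]],[20,[0.03,-0.9,0],[0,0,-0.03]],[20,[0.03,-0.9,0],[0,0,-0.03]],[20,[0.03,-0.6,-0.4],[0,0,-0.03]],[20,[0,-0.1,-0.7],[0,0,0]],[20,[0,0,-0.7],[0,0,0]],[20,[0,0,-0.6],[0,0,0]],[20,[0,0,0],[0,0,0]]])

```text
time_s: 7.08
ee_pos: [579.2, -464.0, 106.9]
ee_rot: [-179.5, -0.3, 84.7]
force: [-0.3, 0.2, -2.0]
gripper_width: 29.6
gripper_force: 55.0
```

Run:
```python
from h import *
a=grab_frame("scene");b=grab_frame("top");print(state()["ee_pos"])
cv2.imwrite("pics/scene3.png",a);cv2.imwrite("pics/top3.png",b)
r=lambda i:cv2.resize(i,(780,298),interpolation=cv2.INTER_CUBIC)
cv2.imwrite("pics/c3.png",np.vstack([r(a[150:250,225:487]),r(b[172:272,150:412])]))
```

```text
[ 581.27251517 -464.98528282  111.36658352]
```

View pics/c3.png

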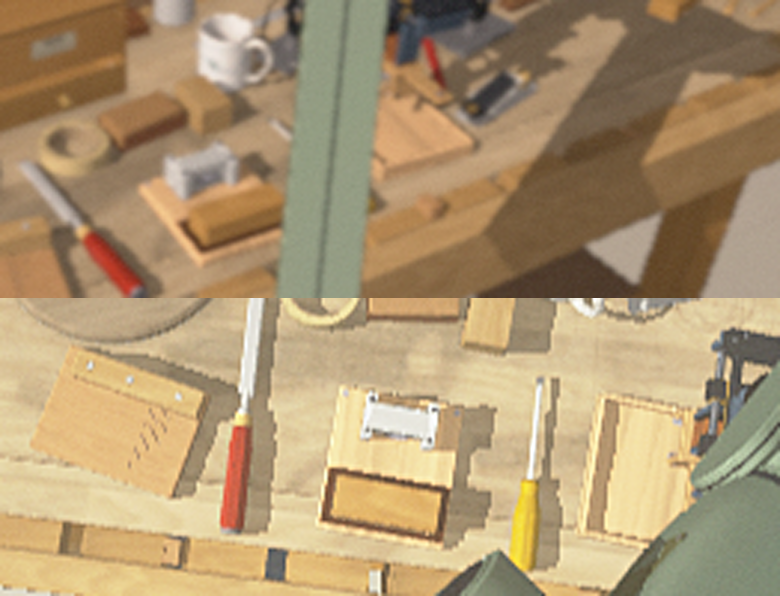

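The jig and oak are now clear in the top view: oak corners around (332,474), (446,492), (440,536), (327,517). I overshot y by 26 mm, so I correct that and lower.

Request:
move_arm(motion=[[20,[0.02,0.5,0],[0,0,0]],[20,[0.02,0.54,0],[0,0,-0.03]],[20,[0,0,-0.4],[0,0,0]],[20,[0,0,-0.5],[0,0,0]],[20,[0,0,-0.5],[0,0,0]],[20,[0,0,-0.2],[0,0,0]],[20,[0,0,-0.12],[0,0,0]],[20,[0,0,0],[0,0,0]],[20,[0,0,0],[0,0,0]]])

```text
time_s: 7.93
ee_pos: [583.1, -439.2, 69.7]
ee_rot: [180.0, 0.0, 84.6]
force: [1.1, -0.4, -1.5]
gripper_width: 29.6
gripper_force: 55.0
```

Run:
```python
from h import *
np.set_printoptions(precision=1,suppress=True)
f=cv2.imread("pics/top3.png");U=cv2.resize(f,None,fx=4,fy=4,interpolation=cv2.INTER_CUBIC)
t=lambda u,v:(150+u*262/780,172+(v-298)*100/298)
for nm,z,ps in(("oak",48,[(332,474),(446,492),(440,536),(327,517)]),("rail",56,[(370,395),(441,406),(434,448),(363,437)]),("hookb",18,[(31,444),(174,496)]),("stop",48,[(72,347),(207,391),(192,418),(64,377)]),("jig",16,[(319,526),(441,548),(342,386),(464,406)])):
    P=np.array([onz("top",t(*p),z) for p in ps])[:,:2]; print(nm,P.mean(0),"\n",P, [np.round(np.linalg.norm(P[i]-P[i-1])) for i in range(len(P))])
b,s,_=0,0,0
# oak height by two views: top-front-right corner and front-left
q=lambda u,v:(225+u*262/780,150+v*100/298)
for p,r in[((332,474),(190,212)),((327,517),(193,217))]: print(tri(t(*p),q(*r)))
print(state()["ee_pos"],state()["force"])
```

```text
oak [ 470.7 -127.2] 
 [[ 498.2  -62.3]
 [ 492.6 -193.7]
 [ 442.6 -191.1]
 [ 449.2  -61.8]] [np.float64(49.0), np.float64(132.0), np.float64(50.0), np.float64(129.0)]
rail [ 566.5 -135.5] 
 [[ 592.8  -95.9]
 [ 589.4 -178.5]
 [ 540.1 -174.7]
 [ 543.5  -92.8]] [np.float64(49.0), np.float64(83.0), np.float64(49.0), np.float64(82.0)]
hookb [475.3 205.5] 
 [[495.9 293.5]
 [454.7 117.6]] [np.float64(181.0), np.float64(181.0)]
stop [576.9 178.6] 
 [[611.3 256.5]
 [577.4  92.4]
 [544.1 105.5]
 [574.9 260.1]] [np.float64(37.0), np.float64(168.0), np.float64(36.0), np.float64(158.0)]
jig [ 519.1 -131.6] 
 [[ 439.6  -54.4]
 [ 430.6 -197.6]
 [ 606.9  -63.7]
 [ 599.4 -210.6]] [np.float64(223.0), np.float64(144.0), np.float64(221.0), np.float64(147.0)]
(array([496.3, -65.8,  42.2]), np.float64(8.450725406400558))
(array([452.4, -55.1,  69.3]), np.float64(15.049869703765989))
[ 583.1 -439.2   69.7] [ 1.1 -0.4 -1.5]
```

Request:
move_arm(motion=[[20,[0,0,-0.1],[0,0,0]],[20,[0,0,-0.1],[0,0,0]],[20,[0,0,-0.06],[0,0,0]],[20,[0,0,-0.06],[0,0,0]],[20,[0,0,0],[0,0,0]],[20,[0,0,0],[0,0,0]]])

```text
time_s: 8.43
ee_pos: [583.0, -438.8, 61.9]
ee_rot: [180.0, -0.0, 84.6]
force: [0.4, 0.0, -2.2]
gripper_width: 29.7
gripper_force: 55.0
```

Request:
move_arm(motion=[[20,[0,0,-0.04],[0,0,0]],[20,[0,0,-0.04],[0,0,0]],[20,[0,0,0],[0,0,0]]])

```text
time_s: 8.68
ee_pos: [583.1, -438.9, 60.0]
ee_rot: [180.0, 0.0, 84.6]
force: [-0.4, 0.0, -0.8]
gripper_width: 29.5
gripper_force: 55.0
```

Request:
move_arm(motion=[[20,[0,0,-0.04],[0,0,0]],[20,[0,0,0],[0,0,0]]])

```text
time_s: 8.85
ee_pos: [583.1, -438.9, 60.0]
ee_rot: [180.0, 0.0, 84.6]
force: [-1.1, 1.2, 3.6]
gripper_width: 29.4
gripper_force: 55.0
```

Contact came at the predicted height, so the feet are on the tray floor. Now I release.

Request:
move_arm(motion=[[20,[0,0,0],[0,0,0]],[33,[0,0,0],[0,0,0]],[33,[0,0,0],[0,0,0]],[70,[0,0,0],[0,0,0]],[70,[0,0,0],[0,0,0]],[70,[0,0,0],[0,0,0]],[70,[0,0,0.1],[0,0,0]],[85,[0,0,0.5],[0,0,0]],[85,[0,0,1],[0,0,0]],[85,[0,0,1],[0,0,0]],[85,[0,0,1],[0,0,0]],[85,[0,0,0.5],[0,0,0]]], grip_force=10)

```text
time_s: 9.85
ee_pos: [584.3, -439.8, 166.7]
ee_rot: [179.7, 0.2, 84.6]
force: [-0.3, -0.8, 1.3]
gripper_width: 84.7
gripper_force: 0.0
```

Request:
move_arm(motion=[[85,[-0.1,0.3,0],[0,0,0.03]],[85,[-0.2,0.6,0],[0,0,0.03]],[85,[-0.3,0.82,0],[0,0,0.03]],[85,[-0.3,0.82,0],[0,0,0.03]],[85,[-0.3,0.82,0],[0,0,0.03]],[85,[-0.3,0.82,0],[0,0,0.03]],[85,[-0.3,0.82,0],[0,0,0.03]],[85,[-0.3,0.82,0],[0,0,0.03]],[85,[-0.3,0.82,0],[0,0,0.03]],[85,[-0.3,0.82,0],[0,0,0.03]],[85,[-0.3,0.82,0],[0,0,0.03]],[85,[-0.3,0.82,0],[0,0,0.03]],[85,[-0.3,0.82,0],[0,0,0.03]],[85,[-0.3,0.82,0],[0,0,0.03]],[85,[-0.3,0.82,0],[0,0,0.03]],[85,[-0.2,0.6,0],[0,0,0.03]],[85,[-0.06,0.3,0],[0,0,0.03]],[85,[0,0,-0.5],[0,0,0]],[85,[0,0,-0.8],[0,0,0]],[85,[0,0,-0.8],[0,0,0]]])

```text
time_s: 11.52
ee_pos: [471.8, -127.2, 108.8]
ee_rot: [179.9, 0.0, 86.7]
force: [-0.4, 0.5, -0.3]
gripper_width: 85.3
gripper_force: 0.0
```

Run:
```python
from h import *
a=grab_frame("scene");b=grab_frame("top");print(state()["ee_pos"])
cv2.imwrite("pics/scene4.png",a);cv2.imwrite("pics/top4.png",b)
r=lambda i:cv2.resize(i,(780,298),interpolation=cv2.INTER_CUBIC)
cv2.imwrite("pics/c4.png",np.vstack([r(a[150:250,185:447]),r(b[172:272,150:412])]))
```

```text
[ 468.98881553 -126.59824571  106.26446625]
```

View pics/c4.png

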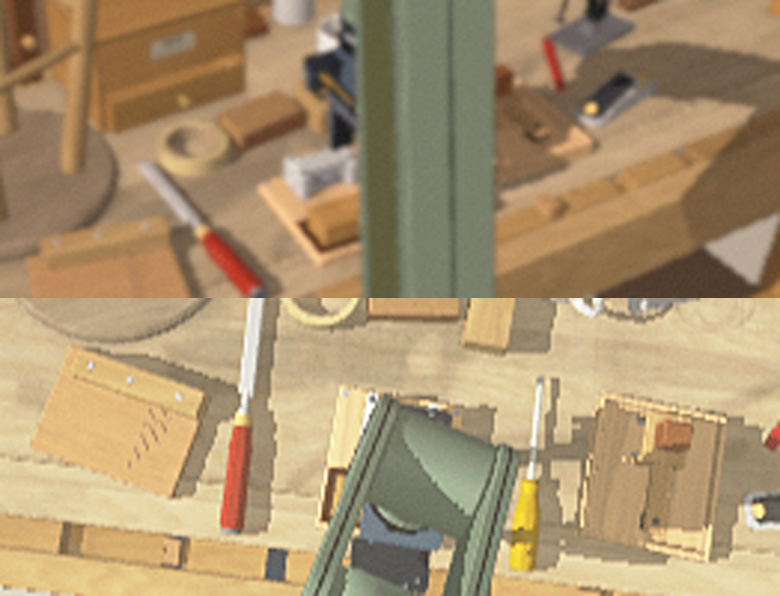

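The clip stands upright in the tray, grip at (674,434). I correct x by 5 mm and lower onto the oak.

Request:
move_arm(motion=[[85,[0.2,0,-0.7],[0,0,0]],[85,[0,0,-0.9],[0,0,0]],[85,[0,0,-0.9],[0,0,0]],[85,[0,0,-0.5],[0,0,0]],[85,[0,0,-0.14],[0,0,0]],[55,[0,0,0],[0,0,0]],[50,[0,0,0],[0,0,0]],[50,[0,0,0],[0,0,0]],[50,[0,0,0],[0,0,0]],[50,[0,0,0],[0,0,0]]])

```text
time_s: 12.45
ee_pos: [477.1, -127.5, 31.4]
ee_rot: [179.9, 0.0, 86.7]
force: [0.3, 0.1, 0.4]
gripper_width: 54.6
gripper_force: 0.0
```

Request:
move_arm(motion=[[38,[0,0,0],[0,0,0]],[38,[0,0,0],[0,0,0]],[38,[0,0,0],[0,0,0]],[38,[0,0,0],[0,0,0]]])

```text
time_s: 12.78
ee_pos: [475.5, -127.2, 30.8]
ee_rot: [-179.9, -0.0, 86.7]
force: [-3.2, -0.9, 5.5]
gripper_width: 44.9
gripper_force: 10.0
```

Request:
move_arm(motion=[[30,[-0.02,0,0],[0,0,0]],[30,[0,0,0],[0,0,0]],[30,[0,0,0.2],[0,0,0]],[30,[0,0,0.4],[0,0,0]],[30,[0,0,0.8],[0,0,0]],[30,[0,0,0.9],[0,0,0]],[30,[0,0,0.9],[0,0,0]],[30,[0,0,0.5],[0,0,0]],[30,[0,0,0],[0,0,0]]], grip_force=30)

```text
time_s: 13.53
ee_pos: [478.5, -128.0, 125.9]
ee_rot: [179.6, 0.1, 86.7]
force: [0.5, -0.0, -2.2]
gripper_width: 44.9
gripper_force: 30.0
```

Request:
move_arm(motion=[[30,[0.08,0.3,0],[0,0,-0.13]],[30,[0.08,0.6,0],[0,0,-0.13]],[30,[0.08,0.86,0],[0,0,-0.13]],[30,[0.08,0.86,0],[0,0,-0.13]],[30,[0.08,0.86,0],[0,0,-0.13]],[30,[0.08,0.86,0],[0,0,-0.13]],[30,[0.08,0.86,0],[0,0,-0.13]],[30,[0.08,0.86,0],[0,0,-0.13]],[30,[0.08,0.86,0],[0,0,-0.13]],[30,[0.08,0.86,0],[0,0,-0.13]],[30,[0.08,0.86,0],[0,0,-0.13]],[30,[0.08,0.86,0],[0,0,-0.13]],[30,[0.08,0.86,0],[0,0,-0.13]],[30,[0.08,0.86,0],[0,0,-0.13]],[30,[0.08,0.8,0],[0,0,-0.13]],[30,[0.08,0.5,0],[0,0,-0.13]],[30,[0.08,0.2,0],[0,0,-0.13]],[30,[0,0,0],[0,0,0]],[30,[0,0,0],[0,0,0]]])

```text
time_s: 15.12
ee_pos: [509.4, 190.4, 121.9]
ee_rot: [-179.9, 0.1, 77.9]
force: [-0.1, 0.1, -1.8]
gripper_width: 44.8
gripper_force: 30.0
```

Request:
move_arm(motion=[[30,[0,0,-0.5],[0,0,0]],[30,[0,0,-0.8],[0,0,0]],[30,[0,0,-0.8],[0,0,0]],[30,[0,0,-0.6],[0,0,0]],[30,[0,0,-0.4],[0,0,0]],[30,[0,0,-0.2],[0,0,0]],[30,[0,0,-0.1],[0,0,0]],[30,[0,0,0],[0,0,0]],[30,[0,0,0],[0,0,0]]])

```text
time_s: 15.87
ee_pos: [510.6, 190.7, 38.7]
ee_rot: [179.9, -0.0, 77.8]
force: [-0.4, 0.1, -1.8]
gripper_width: 45.1
gripper_force: 30.0
```

Run:
```python
from h import *
a=grab_frame("scene");b=grab_frame("top");s=state();print(s["ee_pos"],s["force"])
r=lambda i:cv2.resize(i,(780,298),interpolation=cv2.INTER_CUBIC)
cv2.imwrite("pics/c5.png",np.vstack([r(a[200:265,180:350]),r(b[180:255,130:326])]))
```

```text
[510.68258395 190.83871673  38.83234513] [ 0.02294543  0.23438091 -0.73243012]
```

View pics/c5.png

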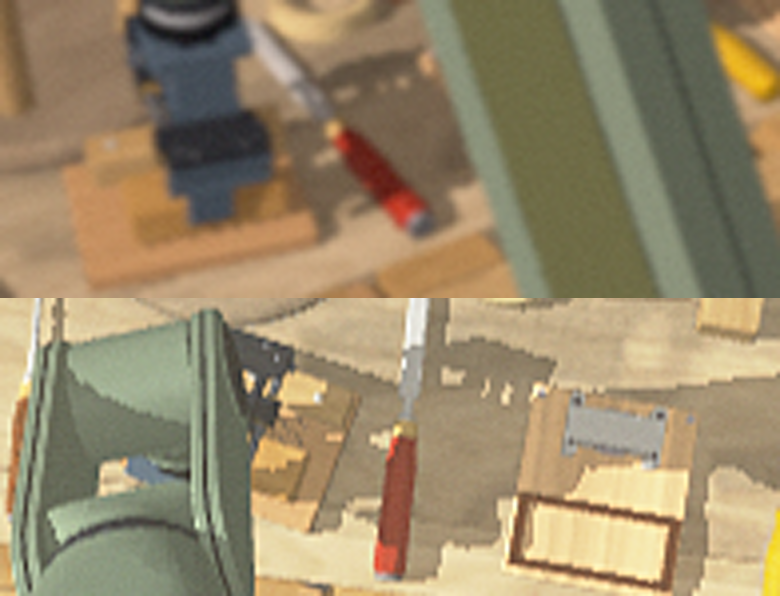

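The oak is held over the board with a gap to the stop, parallel to it and well inside the board. Lower to contact.

Request:
move_arm(motion=[[30,[0,0,-0.08],[0,0,0]],[30,[0,0,-0.06],[0,0,0]],[30,[0,0,-0.04],[0,0,0]],[30,[0,0,0],[0,0,0]]])

```text
time_s: 16.3
ee_pos: [509.9, 190.7, 33.3]
ee_rot: [-180.0, 0.0, 77.9]
force: [0.5, -0.1, -1.2]
gripper_width: 44.7
gripper_force: 30.0
```

Request:
move_arm(motion=[[30,[0,0,-0.06],[0,0,0]],[30,[0,0,0],[0,0,0]],[30,[0,0,0],[0,0,0]]])

```text
time_s: 16.55
ee_pos: [510.1, 190.8, 32.8]
ee_rot: [180.0, -0.0, 77.8]
force: [-0.7, -0.4, 5.0]
gripper_width: 44.7
gripper_force: 30.0
```

Request:
move_arm(motion=[[47,[0,0,0],[0,0,0]],[56,[0,0,0],[0,0,0]],[56,[0,0,0],[0,0,0]],[56,[0,0,0.2],[0,0,0]],[56,[0,0,0.7],[0,0,0]],[40,[0,0,1],[0,0,0]],[10,[-0.3,0.06,0.1],[0,0,0]],[0,[-0.6,0.13,0],[0,0,0]],[0,[-0.7,0.15,0],[0,0,0]],[0,[-0.55,0.12,0],[0,0,0]],[0,[0,0,0],[0,0,0]],[0,[0,0,0],[0,0,0]],[0,[0,0,0],[0,0,0]],[0,[0,0,0],[0,0,0]]], grip_force=10)

```text
time_s: 17.72
ee_pos: [457.3, 202.2, 82.0]
ee_rot: [179.9, -0.0, 77.8]
force: [0.4, 0.7, 0.6]
gripper_width: 0.9
gripper_force: 0.0
```

Request:
move_arm(motion=[[0,[0,0,-0.6],[0,0,0]],[0,[0,0,-0.8],[0,0,0]],[0,[0,0,-0.5],[0,0,0]],[0,[0,0,-0.2],[0,0,0]],[0,[0,0,0],[0,0,0]],[0,[0,0,0],[0,0,0]]])

```text
time_s: 18.22
ee_pos: [457.0, 202.2, 29.6]
ee_rot: [180.0, -0.0, 77.8]
force: [-0.2, -0.1, -0.5]
gripper_width: 0.8
gripper_force: 0.0
```

Request:
move_arm(motion=[[0,[0.24,-0.05,0],[0,0,0]],[0,[0.24,-0.05,0],[0,0,0]],[0,[0.16,-0.034,0],[0,0,0]],[0,[0.16,-0.034,0],[0,0,0]],[0,[0.16,-0.034,0],[0,0,0]],[0,[0.16,-0.034,0],[0,0,0]],[0,[0.16,-0.034,0],[0,0,0]],[0,[0.16,-0.034,0],[0,0,0]],[0,[0.08,-0.017,0],[0,0,0]],[0,[0,0,0],[0,0,0]]])

```text
time_s: 19.05
ee_pos: [495.0, 194.1, 29.4]
ee_rot: [180.0, -0.0, 77.8]
force: [-0.7, 0.0, -0.8]
gripper_width: 0.9
gripper_force: 0.0
```

Request:
move_arm(motion=[[0,[0.08,-0.017,0],[0,0,0]],[0,[0.08,-0.017,0],[0,0,0]],[0,[0.08,-0.017,0],[0,0,0]]])

```text
time_s: 19.3
ee_pos: [500.3, 192.8, 29.4]
ee_rot: [-180.0, 0.0, 77.9]
force: [0.1, -0.4, 0.2]
gripper_width: 0.6
gripper_force: 0.4
```

Request:
move_arm(motion=[[0,[0.08,-0.017,0],[0,0,0]],[0,[0.06,-0.013,0],[0,0,0]],[0,[0.06,-0.013,0],[0,0,0]]])

```text
time_s: 19.55
ee_pos: [505.5, 191.8, 29.4]
ee_rot: [180.0, 0.0, 77.8]
force: [-2.1, -0.5, 0.5]
gripper_width: 0.8
gripper_force: 0.4
```

Request:
move_arm(motion=[[0,[0.06,-0.013,0],[0,0,0]],[0,[0.06,-0.013,0],[0,0,0]]])

```text
time_s: 19.72
ee_pos: [508.4, 191.1, 29.4]
ee_rot: [180.0, 0.0, 77.8]
force: [-0.7, 1.1, -0.1]
gripper_width: 0.3
gripper_force: 0.3
```

Request:
move_arm(motion=[[0,[0.06,-0.013,0],[0,0,0]],[0,[0.06,-0.013,0],[0,0,0]]])

```text
time_s: 19.88
ee_pos: [510.2, 190.8, 29.3]
ee_rot: [-179.8, 0.0, 77.8]
force: [-6.2, 4.1, 4.3]
gripper_width: 0.3
gripper_force: 3.7
```

Request:
move_arm(motion=[[0,[0.03,-0.006,0],[0,0,0]],[0,[0,0,0],[0,0,0]],[0,[0,0,0],[0,0,0]]])

```text
time_s: 20.13
ee_pos: [510.2, 190.8, 29.4]
ee_rot: [-179.8, 0.0, 77.8]
force: [-5.3, 3.1, 2.1]
gripper_width: 0.6
gripper_force: 3.1
```

Run:
```python
from h import *
s=state();print(s["ee_pos"],s["force"],s["torque"])
```

```text
[510.16814472 190.82596839  29.39382767] [-5.30764387  3.12890168  2.14491782] [ 0.48111315  0.80548336 -0.06394446]
```

Request:
move_arm(motion=[[0,[0.04,-0.008,0],[0,0,0]],[0,[0.03,-0.006,0],[0,0,0]],[0,[0,0,0],[0,0,0]]])

```text
time_s: 20.38
ee_pos: [510.2, 190.8, 29.4]
ee_rot: [-179.6, 0.0, 77.7]
force: [-9.2, 5.0, 5.5]
gripper_width: 0.3
gripper_force: 5.4
```

Request:
move_arm(motion=[[0,[-0.2,0.04,0],[0,0,0]],[0,[-0.6,0.12,0],[0,0,0]],[0,[-0.9,0.19,0.2],[0,0,0]],[0,[-0.9,0.1,0.8],[0,0,0]],[0,[-0.9,-0.9,1],[0,0,0]],[0,[-0.9,-1,1],[0,0,0]],[0,[-0.9,-1,1],[0,0,0]],[0,[-0.5,-1,1],[0,0,0]],[0,[-0.2,-1,0.5],[0,0,0]],[0,[0,-1,0],[0,0,0]],[0,[0,-1,0],[0,0,0]],[0,[0,-1,0],[0,0,0]],[0,[0,-1,0],[0,0,0]],[0,[0,-1,0],[0,0,0]],[0,[0,0,0],[0,0,0]]])

```text
time_s: 21.63
ee_pos: [364.7, -49.3, 167.1]
ee_rot: [179.8, 0.1, 77.6]
force: [0.5, 0.6, 0.6]
gripper_width: 0.5
gripper_force: 0.0
```

Run:
```python
from h import *
a=grab_frame("scene");b=grab_frame("top");cv2.imwrite("pics/top6.png",b);cv2.imwrite("pics/scene6.png",a)
r=lambda i,h:cv2.resize(i,(780,h),interpolation=cv2.INTER_CUBIC)
cv2.imwrite("pics/c6.png",np.vstack([r(a[200:250,190:320],299),r(b[180:230,150:280],299)]))
```

```text
(no output)
```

View pics/c6.png

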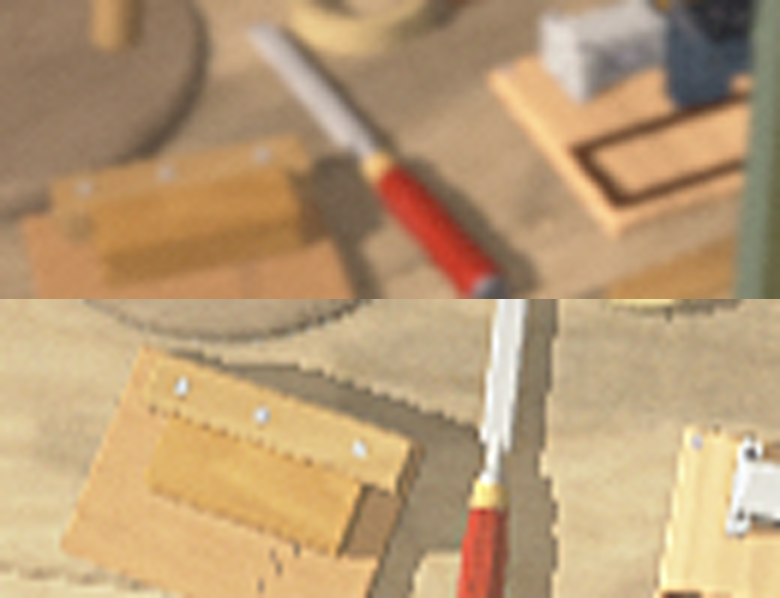

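The oak lies flat against the stop: its back edge runs (172,420)–(362,483), parallel to the stop edge (150,408)–(400,490), and is about 5 mm off centre. The other tools are where they were. I'm handing the job in.

```bash
python3 -c "
from workcell import *
print(job_done())"
```

```text
the job is handed in; nothing more can be done
None
```

The job is handed in at about 22 s: the clip stands on its legs in the tray, and the oak block lies flat, snug and square against the bench hook's stop, about 5 mm off its middle; I saw no tool disturbed.

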